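Start the mini centrifuge at full speed

ROBOT

A 7-joint arm with a two-finger parallel gripper is mounted at the origin on the work surface. World frame = base frame: x ahead of the robot, y to its left, z up, the work surface at z = 0. Lengths are in m, angles in degrees, forces in N, time in s.
With the tool pointing down it reaches from about 0.425 to 0.95 m from the base axis. Payload 4.7 kg.
Tool frame: the origin (TCP) lies on the front face of the gripper's body, between the roots of the fingers; the fingertips stand manip.tip_reach ahead of it and the grasp point (between the pads) lies 54 mm ahead of it (manip.tip_reach is the distance from the TCP to the fingertips, in m); y points along the fingers, z is the direction in which the jaws open and shut, and the axes are right-handed (so a half turn about y gives the same grasp; the last joint's range is limited). The gripper opens to 85 mm and grips with 20 to 120 N. Pads are 22 mm wide; open, the fingers measure 114 mm over their backs; the gripper's body (76 mm by 85 mm) begins 54 mm behind the grasp point. The pads swing forward as they close: fully open they stand 13 mm farther back than shut.
Start: joints at [67.042, 26.849, -2.785, 87.806, 1.381, 65.374, -4.715], TCP at [0.245, -0.629, 0.304] pointing down, gripper open.
Joint ranges: [-148.3, 148.3], [-19.14, 114.17], [-79.39, 73.82], [5.75, 140.21], [-59.74, 239.74], [12.07, 113.84], [-152.46, 152.46]. Speed limits (degrees/s): [147.25, 147.25, 180, 180, 180, 180, 180].

INTERFACE

Orientations are given as a 3x3 rotation matrix whose columns are the frame's x, y, z axes.
In Python, from rig import manip gives the robot as it stands. The module is installed in compiled form; this text tells all that it offers.
- The arm moves only by the tool step_arm, never from a script. Its argument "deltas" is a list of rows, each a list of 5 numbers: the opening, from 0 (shut) to 1 (fully open), then the shift along the world's x, y, z in m, then the turn about the world's z in degrees. A call has 1 to 12 rows; each row is the pose to reach, as a shift and turn from the pose measured when the call began; what a row does not reach only later rows make up. A row lasts 1/10 s, in which the tool goes at most 50 mm and 8.59 degrees, less where a joint would pass 70% of its speed; a pose out of reach is approached as far as the arm can. A call with a gripper value outside its range is refused whole. The fingers move at their own pace and stop on an object; the grip force is fixed at half the most. Time passes only in rows, so rows that repeat a pose let the fingers close. It gives the time, the measured TCP pose, the force and the opening at its end, in the units of the state.
- manip.observe(): the state, without advancing time (a new reading comes with each control period).
- manip.read_camera(name): name is "scene" or "top" or "wrist"; returns a dict with "image" (420x560x3 uint8, blue, green, red), "depth" (420x560 float32, m along the optical axis (not along the pixel's ray), 0 where there is no reading), "camera_matrix" (3x3 intrinsics, pixels), "rvec" (rotation vector, rad) and "tvec" (3), from world to camera coordinates, as OpenCV has them. Camera axes: x right, y down, z forward; pixel columns grow to the right and rows downward; lengths in m; the calibration is good to about 2 mm. A picture is of the moment at which its call begins.
- manip.hand_in(): hands the job in, once; it reports no verdict.
The state is a dict: "time": time; "joint_positions": joint angles; "joint_velocities": joint speeds; "joint_torque": joint torques, N m; "tool_pos": TCP position; "tool_rot": TCP orientation; "force": force on the tool from outside, world axes, zero at the start; "torque": the same for the moment, N m; "width": finger opening in m.
Only numpy, scipy, OpenCV 4.12 (cv2) and the standard library are available. Lean on these libraries where they do the work, as an engineer would, in place of code of your own. Each camera call takes 0.05 s, during which the arm holds its last target.

TASK

Start the mini centrifuge (the machine with the hinged lid): first push its lid fully shut, then push the lever on its front deck out of off, past the first detent, to the second stop, and leave it there. Only push with the fingers: do not grip or lift anything, leave the tube mixer's lever off, and leave the things standing around where they are.

Things in the scene. Friction and masses are not known exactly. Their poses are not given: they have to be found in the camera images.
- centrifuge: Mini centrifuge, fixed: white box 240 (its x) by 170 (its y) by 75 mm high with a flat front deck; behind it a round grey bowl (rim radius 76 mm, centred 27 mm behind the middle, top 101 mm up) with a rotor and a hinged lid. Origin: centre of the underside, on the bench. x points from the deck (robot's side) back to the hinge, y to the robot's left, z up. Yaw within 0.25 rad
- lid (a joint): Opening angle of the centrifuge's lid, rad: 0 shut on the bowl, starts 0.85 to 1.25 (free edge up, hinge at the back), stop at 1.5. The stiff hinge (0.14 N m friction, lid 0.1 kg) keeps it at any angle, so it must be pushed all the way down; about 2 N at the edge is enough
- lid_hinge (a point): Middle of the lid's hinge axis, parallel to the centrifuge's y, 108 mm behind its middle, 102 mm above the bench. The lid is a flat grey disc of radius 78 mm, centred 81 mm from the axis. Square to the lid's plane through the axis: outer face 16 mm out (118 mm above the bench when shut), rim's underside 2 mm out, inner plate (radius 64 mm) 3 mm inward
- lid_edge (a point): Middle of the lid's free rim, 159 mm from the hinge axis and 10 mm out from the plane through it; the front of the lid when shut. The lid has no handle
- lever (a joint): Position of the centrifuge's speed lever along its slot, m: 0 off, 0.022 first detent (slow), 0.044 second stop (full speed, end of travel); grows towards the centrifuge's +y. Starts at off. A spring click draws it to the nearest of the three, where it stays when let go (midway it may stay balanced); pushing it over a click takes about 5 N
- lever_top (a point): Middle of the lever's top: black upright tab 22 mm (x) by 12 mm (y) by 32 mm high on the deck, top 107 mm above the bench. It slides along y in a dark slot 90 mm in front of the centrifuge's middle, from 22 mm on the -y side (off) to 22 mm on the +y side. Ticks with no, one and two studs mark the stops. Deck clear for 57 mm on the tab's off side; shut lid's rim 28 mm behind the tab
- mixer: Tube mixer, fixed to the bench: grey box 200 (x) by 140 (y) by 65 mm high with a raised back and a round black rubber cup, no lid, up to 120 mm high. Origin: centre of the underside; axes as for the centrifuge. Stands on the other side of the robot's midline from the centrifuge, not part of the job
- mixer_lever (a joint): Position of the mixer's own speed lever in m, a tab of the same shape on its deck 65 mm in front of its middle, sliding to +y: 0 off, 0.022 first detent, 0.044 second stop. It is off and stays off
- jar: Loose bystander: small glass jar with white cap, radius 20 mm, 75 mm high, between the two machines. Origin: centre of the underside
- vial: Loose bystander: small amber bottle with black cap, radius 18 mm, 85 mm high, between the machines, further back. Origin: centre of the underside
- tube_rack: Loose bystander: blue rack 35 by 120 by 30 mm with a row of small tubes, 52 mm high in all, in front to the left. Origin: centre of the underside
- tip_box: Loose bystander: white box with clear cover, 77 by 112 by 50 mm high, in front to the right. Origin: centre of the underside
- reagent: Loose bystander: amber bottle with red cap, radius 34 mm, 150 mm high, beyond one of the machines, left or right. Origin: centre of the underside
- wash_bottle: Loose bystander: white plastic bottle, radius 34 mm, 160 mm high, on the other side. Origin: centre of the underside
- beaker: Loose bystander: empty clear plastic cup, radius 36 mm, 85 mm high, at the back. Origin: centre of the underside

How it is judged (in metres and radians):
On the way, in this order (a step that is already met when the one before it is completed fails the run):
1. the lid is shut, the lever still off (value of joint lid below 0.05 rad and value of joint lever below 0.01 m), for 0.2 s.
2. the lever is at the second stop, the lid shut (value of joint lever above 0.04 m and value of joint lid below 0.05 rad), for 0.2 s.
At the end, for the whole second after the job is handed in: The lid is shut (within 0.05 rad), the centrifuge's lever rests at the second stop (within 4 mm of 0.044 m), the mixer's lever is off (within 8 mm), and every loose thing stands within 30 mm of where it was (all of step 2 and velocity of joint lever between -0.01 and 0.01 m/s and value of joint mixer_lever below 0.008 m and distance of each of jar, vial, tube_rack, tip_box, reagent, wash_bottle, beaker from where it was at the start of the episode below 0.03 m); the robot touches nothing.
It fails at once if the lever is moved off its off position while the lid is open (value of joint lever above 0.012 m and value of joint lid above 0.12 rad).
It fails at once if the mixer's lever is moved out of off (value of joint mixer_lever above 0.01 m).
It fails at once if the lever or the lid is gripped between the fingers instead of pushed (contact force between each of lever_c0, lever_c1 and the fingers above 1.5 N or contact force between each of lever_c2, lever_c3 and the fingers above 1.5 N or contact force between each of lid_c0, lid_c1 and the fingers above 1.5 N).
It fails at once if a bystander is lifted, tipped over or pushed away (distance of any of jar, vial, tube_rack, tip_box, reagent, wash_bottle, beaker from where it was at the start of the episode above 0.03 m or angle between any of jar, vial, tube_rack, tip_box, reagent, wash_bottle, beaker's own z axis and vertical above 0.5 rad or height (world z) of any of jar, vial, tube_rack, tip_box, reagent, wash_bottle, beaker above 0.015 m).
It also fails if it takes over 53 s, if anything falls off the work surface, if the arm or the gripper's body presses on something with over 40 N, if the wrist force passes 120 N, or if a joint passes its speed limit or range.

## Working session

There is one attempt and no reset: what is moved stays moved. The work goes in short steps, Python scripts to look and compute and a tool call to move; the robot and the scene stay as the last step left them, time stands still between calls to the robot, and variables do not carry over. Pictures are saved under pics/ and viewed, and the job is handed in when it is done.

Besides the shell and the picture viewer there is one more tool, called after ">>>" by a JSON object that holds its "name" and its "arguments". step_arm: Moves the arm, as the interface text tells. Its arguments: {"type":"object","properties":{"deltas":{"type":"array","items":{"type":"array","items":{"type":"number"}}}},"required":["deltas"]}

```bash
mkdir -p pics; cat > h.py <<'E'
import numpy as np, cv2
from rig import manip
def cam(n,save=None):
    d=manip.read_camera(n)
    if save: cv2.imwrite('pics/'+save,d['image'])
    np.savez(''+n+'.npz',**{k:np.array(v) for k,v in d.items()})
    return d
def load(n): return dict(np.load(''+n+'.npz'))
def cloud(d):
    K=d['camera_matrix'];R=cv2.Rodrigues(np.array(d['rvec'],float))[0];t=np.array(d['tvec'],float).reshape(3)
    z=d['depth'];v,u=np.mgrid[0:z.shape[0],0:z.shape[1]]
    P=np.stack([(u-K[0,2])/K[0,0]*z,(v-K[1,2])/K[1,1]*z,z],-1)
    W=(P-t)@R
    W[z==0]=np.nan
    return W
def proj(d,p):
    return cv2.projectPoints(np.array(p,float).reshape(-1,3),d['rvec'],d['tvec'],d['camera_matrix'],None)[0].reshape(-1,2)
E
python3 - <<'E'
from h import *
print(manip.tip_reach); s=manip.observe(); print(s['tool_pos'],s['tool_rot'],s['width'],s['time'],s['force'])
cam('scene','scene0.png');cam('top','top0.png')
E
```

```text
0.0726
[ 0.24507367 -0.62846657  0.30286501] [[-9.31661250e-01 -7.81359263e-04  3.63327270e-01]
 [-3.63328101e-01  1.78417843e-03 -9.31659545e-01]
 [ 7.97201366e-05 -9.99998103e-01 -1.94613969e-03]] 0.08538354587070167 0.0 [ 0.07906527 -0.09064079 -0.66542025]
```

View pics/scene0.png

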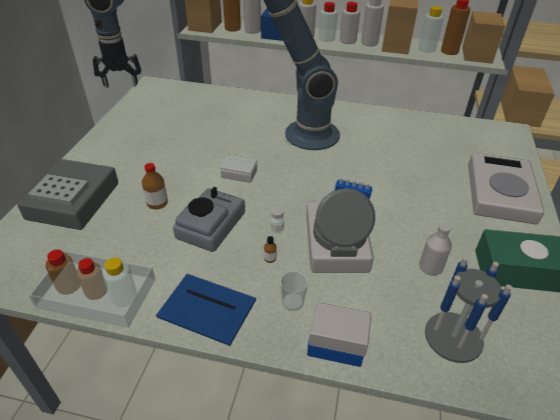

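View pics/top0.png

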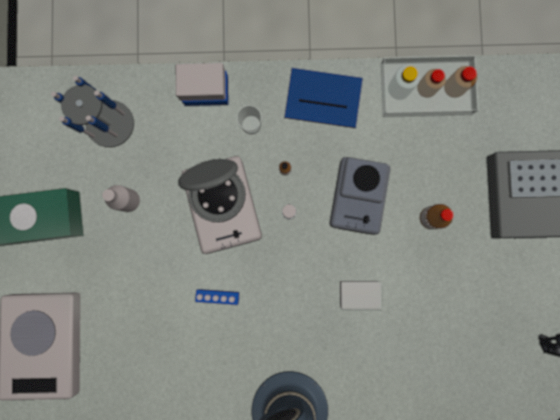

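```bash
python3 - <<'E'
from h import *
d=load('top');W=cloud(d)
im=d['image'][140:270,160:300]; cv2.imwrite('pics/crop0.png',cv2.resize(im,None,fx=5,fy=5,interpolation=cv2.INTER_CUBIC)[:600,:700])
for v,u in [(236,237),(240,218),(245,210),(233,256),(195,217),(175,208),(190,184),(162,230),(212,288),(167,285),(297,217),(295,360)]: print((u,v),W[v,u].round(3))
# deck: z~0.075
m=(abs(W[...,2]-.075)<.006); m[:140]=0;m[270:]=0;m[:,:170]=0;m[:,275:]=0
ys,xs=np.where(m); print(len(ys))
r=cv2.minAreaRect(W[m][:,:2].astype(np.float32)); print(r)
t=(W[...,2]>.095)&(W[...,2]<.115); t[:222]=0;t[250:]=0;t[:,:200]=0;t[:,270:]=0
print(np.argwhere(t),W[t].round(3))
E
```

```text
(237, 236) [0.484 0.127 0.106]
(218, 240) [0.475 0.18  0.083]
(210, 245) [0.462 0.204 0.073]
(256, 233) [0.492 0.079 0.072]
(217, 195) [0.595 0.179 0.097]
(208, 175) [0.634 0.186 0.2  ]
(184, 190) [0.621 0.287 0.005]
(230, 162) [0.671 0.135 0.164]
(288, 212) [ 0.546 -0.009  0.074]
(285, 167) [ 0.668 -0.004  0.083]
(217, 297) [0.321 0.19  0.052]
(360, 295) [ 0.316 -0.199  0.049]
2433
((0.5714201927185059, 0.17278452217578888), (0.2352084517478943, 0.16755951941013336), 13.514595985412598)
[[222 215]
 [222 216]
 [222 217]
 [222 218]
 [230 234]
 [230 235]
 [230 236]
 [231 233]
 [231 234]
 [231 235]
 [231 236]
 [231 237]
 [232 233]
 [232 234]
 [232 235]
 [232 236]
 [232 237]
 [233 233]
 [233 234]
 [233 235]
 [233 236]
 [233 237]
 [234 234]
 [234 235]
 [234 236]
 [234 237]
 [234 238]
 [235 234]
 [235 235]
 [235 236]
 [235 237]
 [235 238]
 [236 234]
 [236 235]
 [236 236]
 [236 237]
 [236 238]
 [237 234]
 [237 235]
 [237 236]
 [237 237]
 [237 238]
 [238 235]
 [238 236]] [[0.523 0.186 0.098]
 [0.523 0.182 0.101]
 [0.523 0.18  0.099]
 [0.522 0.177 0.102]
 [0.5   0.135 0.105]
 [0.5   0.132 0.106]
 [0.5   0.13  0.103]
 [0.497 0.137 0.113]
 [0.497 0.134 0.108]
 [0.498 0.132 0.102]
 [0.497 0.13  0.103]
 [0.497 0.127 0.108]
 [0.495 0.138 0.102]
 [0.495 0.135 0.106]
 [0.495 0.132 0.103]
 [0.495 0.129 0.109]
 [0.495 0.127 0.103]
 [0.492 0.137 0.106]
 [0.492 0.135 0.105]
 [0.492 0.132 0.107]
 [0.492 0.129 0.109]
 [0.492 0.127 0.107]
 [0.49  0.135 0.106]
 [0.49  0.132 0.105]
 [0.489 0.13  0.106]
 [0.489 0.127 0.104]
 [0.49  0.125 0.098]
 [0.487 0.135 0.105]
 [0.487 0.132 0.104]
 [0.487 0.13  0.105]
 [0.487 0.127 0.11 ]
 [0.487 0.125 0.103]
 [0.484 0.135 0.105]
 [0.484 0.132 0.105]
 [0.484 0.129 0.107]
 [0.484 0.127 0.106]
 [0.484 0.124 0.104]
 [0.482 0.135 0.106]
 [0.482 0.133 0.103]
 [0.482 0.13  0.105]
 [0.482 0.127 0.105]
 [0.481 0.124 0.105]
 [0.479 0.132 0.105]
 [0.479 0.13  0.105]]
```

View pics/crop0.png

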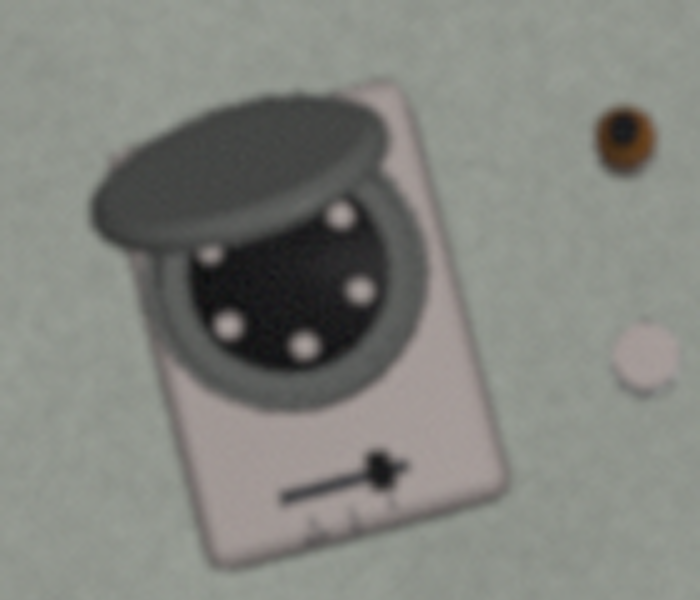

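```bash
python3 - <<'E'
from h import *
c=np.array([.5714,.1728]);y=np.radians(13.5);R=np.array([[np.cos(y),-np.sin(y)],[np.sin(y),np.cos(y)]])
for n in ['top','scene'] :
    try:d=load(n)
    except Exception: continue
    W=cloud(d);L=W.copy();L[...,:2]=(W[...,:2]-c)@R
    m=(abs(L[...,1])<.07)&(L[...,0]>-.1)&(L[...,0]<.2)&(L[...,2]>.125)&(L[...,2]<.3)
    P=L[m];print(n,len(P),P.min(0),P.max(0))
    for a in np.arange(.7,1.4,.05):
        o=(P[:,0]-.108)*np.sin(a)+(P[:,2]-.102)*np.cos(a)
        r=-(P[:,0]-.108)*np.cos(a)+(P[:,2]-.102)*np.sin(a)
        print(round(a,2),np.percentile(o,[5,50,95]).round(4),r.max().round(3))
# bystander heights: list tall stuff
d=load('top');W=cloud(d)
for nm,(v,u) in dict(reag=(215,446),wash=(195,118),beak=(118,250)).items(): print(nm,W[v,u])
E
```

```text
top 1271 [ 0.02635629 -0.06971277  0.1253213 ] [0.11408773 0.06983544 0.24589802]
0.7 [0.0255 0.0466 0.059 ] 0.152
0.75 [0.0241 0.0414 0.0521] 0.155
0.8 [0.0226 0.0363 0.045 ] 0.158
0.85 [0.0212 0.031  0.0381] 0.16
0.9 [0.0194 0.0258 0.0312] 0.161
0.95 [0.0145 0.021  0.0247] 0.162
1.0 [0.0072 0.0167 0.0185] 0.163
1.05 [-0.      0.0119  0.0154] 0.164
1.1 [-0.0072  0.0065  0.0135] 0.164
1.15 [-0.0145  0.0011  0.0117] 0.163
1.2 [-0.0219 -0.0044  0.01  ] 0.162
1.25 [-0.0294 -0.0098  0.0082] 0.161
1.3 [-0.0369 -0.0152  0.0064] 0.16
1.35 [-0.0443 -0.0206  0.0046] 0.157
scene 2553 [ 0.02895847 -0.06965339  0.12515244] [0.11918301 0.06993064 0.24437209]
0.7 [0.0234 0.0419 0.0589] 0.149
0.75 [0.0222 0.038  0.0524] 0.152
0.8 [0.0211 0.0338 0.0457] 0.154
0.85 [0.0198 0.0297 0.039 ] 0.156
0.9 [0.0182 0.0254 0.0326] 0.157
0.95 [0.0162 0.0211 0.0261] 0.158
1.0 [0.0125 0.0169 0.0208] 0.159
1.05 [0.0067 0.0127 0.0174] 0.16
1.1 [0.0002 0.0084 0.0151] 0.16
1.15 [-0.0068  0.0039  0.0133] 0.16
1.2 [-0.0139 -0.0003  0.0117] 0.159
1.25 [-0.021  -0.0046  0.01  ] 0.158
1.3 [-0.0282 -0.0091  0.0085] 0.157
1.35 [-0.0353 -0.0134  0.0069] 0.155
reag [ 0.52341924 -0.41043404  0.15242532]
wash [0.59806647 0.43271213 0.12882337]
beak [0.82690821 0.09443474 0.00133452]
```

>>> {"name": "step_arm", "arguments": {"deltas": [[0,0,0,0.05,-4],[0,0,0,0.1,-7.8],[0,0.02,0.04,0.1,-7.8],[0,0.04,0.08,0.1,-7.8],[0,0.06,0.12,0.1,-7.8],[0,0.08,0.16,0.1,-7.8],[0,0.1,0.2,0.1,-7.8],[0,0.12,0.24,0.1,-7.8],[0,0.14,0.28,0.1,-7.8],[0,0.16,0.32,0.1,-7.8],[0,0.18,0.36,0.1,-7.8],[0,0.2,0.4,0.1,-7.8]]}}

```text
time: 1.3
tool_pos: [0.4453, -0.2267, 0.4028]
tool_rot: [[-0.972, -0.001, 0.233], [-0.233, 0.002, -0.972], [0.0, -1.0, -0.002]]
force: [0.6, -0.4, -0.3]
width: -0.0001
```

>>> {"name": "step_arm", "arguments": {"deltas": [[0,0.025,0.042,0,0],[0,0.05,0.084,0,0],[0,0.075,0.126,0,0],[0,0.1,0.168,0,0],[0,0.125,0.21,0,0],[0,0.15,0.252,0,0],[0,0.175,0.294,0,0],[0,0.2,0.336,0,0],[0,0.223,0.378,0,0],[0,0.223,0.423,0,0],[0,0.223,0.423,0,0]]}}

```text
time: 2.4
tool_pos: [0.6661, 0.2054, 0.4012]
tool_rot: [[-0.969, -0.005, 0.245], [-0.245, 0.007, -0.969], [0.003, -1.0, -0.008]]
force: [0.1, 0.5, 0.3]
width: -0.0001
```

>>> {"name": "step_arm", "arguments": {"deltas": [[0,0.0025,-0.009,-0.04,0],[0,0.0025,-0.009,-0.08,0],[0,0.0025,-0.009,-0.123,0],[0,0.0025,-0.009,-0.123,0]]}}

```text
time: 2.8
tool_pos: [0.6657, 0.1941, 0.2708]
tool_rot: [[-0.969, -0.018, 0.245], [-0.245, 0.002, -0.97], [0.017, -1.0, -0.007]]
force: [-0.6, -1.1, -0.6]
width: 0.0004
```

```bash
python3 - <<'E'
from h import *
s=manip.observe(); print(s['tool_pos'],s['tool_rot'][:,2],s['force'],s['time'])
d=cam('scene');im=d['image'][140:290,250:420];cv2.imwrite('pics/s1.png',cv2.resize(im,None,fx=4,fy=4))
cam('top','t1.png')
E
```

```text
[0.66565794 0.19408966 0.27082656] [ 0.24491678 -0.96952189 -0.00656296] [-0.5818907  -1.07059275 -0.58484082] 2.8
```

View pics/s1.png

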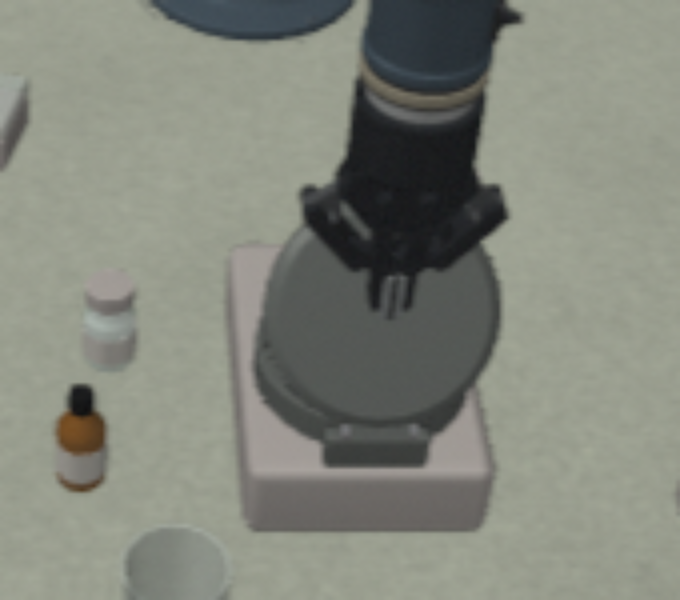

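>>> {"name": "step_arm", "arguments": {"deltas": [[0,-0.011,-0.003,0.006,0],[0,-0.022,-0.005,0.009,0],[0,-0.03,-0.007,0.01,0],[0,-0.037,-0.009,0.009,0],[0,-0.044,-0.0105,0.004,0],[0,-0.05,-0.012,0,0],[0,-0.056,-0.0135,-0.005,0],[0,-0.062,-0.015,-0.011,0],[0,-0.068,-0.016,-0.018,0],[0,-0.073,-0.0175,-0.024,0],[0,-0.077,-0.018,-0.031,0],[0,-0.08,-0.019,-0.038,0]]}}

```text
time: 4.1
tool_pos: [0.5883, 0.1771, 0.2396]
tool_rot: [[-0.97, -0.006, 0.245], [-0.245, 0.007, -0.97], [0.004, -1.0, -0.009]]
force: [0.4, 0.0, 0.6]
width: -0.0001
```

```bash
python3 - <<'E'
from h import *
s=manip.observe(); print(s['tool_pos'],s['tool_rot'][:,2],s['force'],s['time'])
d=cam('scene');im=d['image'][140:290,250:420];cv2.imwrite('pics/s2.png',cv2.resize(im,None,fx=4,fy=4))
E
```

```text
[0.58826851 0.17708624 0.23960714] [ 0.24490772 -0.96950895 -0.00852127] [0.3974889  0.04560176 0.63714154] 4.1
```

View pics/s2.png

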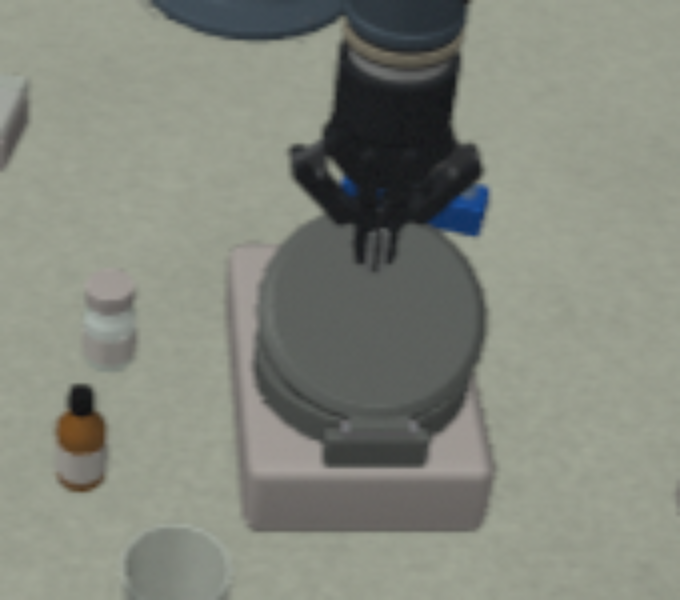

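>>> {"name": "step_arm", "arguments": {"deltas": [[0,-0.006,-0.0015,-0.01,0],[0,-0.011,-0.003,-0.02,0],[0,-0.013,-0.0035,-0.028,0],[0,-0.015,-0.004,-0.035,0],[0,-0.016,-0.004,-0.041,0],[0,-0.017,-0.004,-0.047,0],[0,-0.017,-0.004,-0.05,0],[0,-0.017,-0.004,-0.052,0],[0,-0.017,-0.004,-0.052,0]]}}

```text
time: 5.05
tool_pos: [0.5704, 0.1728, 0.1902]
tool_rot: [[-0.97, -0.008, 0.245], [-0.245, 0.004, -0.97], [0.007, -1.0, -0.006]]
force: [-9.2, -5.0, 25.4]
width: -0.0
```

>>> {"name": "step_arm", "arguments": {"deltas": [[0,0,0,0,0],[0,0,0,0.03,0],[0,0,0,0.07,0],[0,-0.025,-0.03,0.08,-0.4],[0,-0.05,-0.06,0.08,-0.8],[0,-0.07,-0.089,0.08,-0.8],[0,-0.07,-0.089,0.08,-0.8],[0,-0.07,-0.089,0.08,-0.8]]}}

```text
time: 5.85
tool_pos: [0.5006, 0.0833, 0.2705]
tool_rot: [[-0.973, -0.007, 0.23], [-0.23, 0.004, -0.973], [0.006, -1.0, -0.006]]
force: [0.2, 0.0, -0.1]
width: -0.0002
```

```bash
python3 - <<'E'
from h import *
s=manip.observe(); print(s['tool_pos'],s['tool_rot'][:,2],s['force'],s['time'])
d=cam('scene');im=d['image'][140:290,250:420];cv2.imwrite('pics/s3.png',cv2.resize(im,None,fx=4,fy=4))
W=cloud(d)
c=np.array([.5714,.1728]);y=np.radians(13.5);R=np.array([[np.cos(y),-np.sin(y)],[np.sin(y),np.cos(y)]])
L=W.copy();L[...,:2]=(W[...,:2]-c)@R
m=(np.hypot(L[...,0]-.027,L[...,1])<.07)&(L[...,2]>.1)&(L[...,2]<.15)
P=L[m];print(len(P),np.median(P[:,2]),np.polyfit(P[:,0],P[:,2],1))
d=cam('top');im=d['image'][140:260,160:300];cv2.imwrite('pics/t3.png',cv2.resize(im,None,fx=5,fy=5))
E
```

```text
[0.50060335 0.08330756 0.27045224] [ 0.22966571 -0.973252   -0.00584827] [ 0.21163552  0.00596892 -0.11385178] 5.85
1376 0.11882798271756284 [0.00349757 0.11873909]
```

View pics/s3.png

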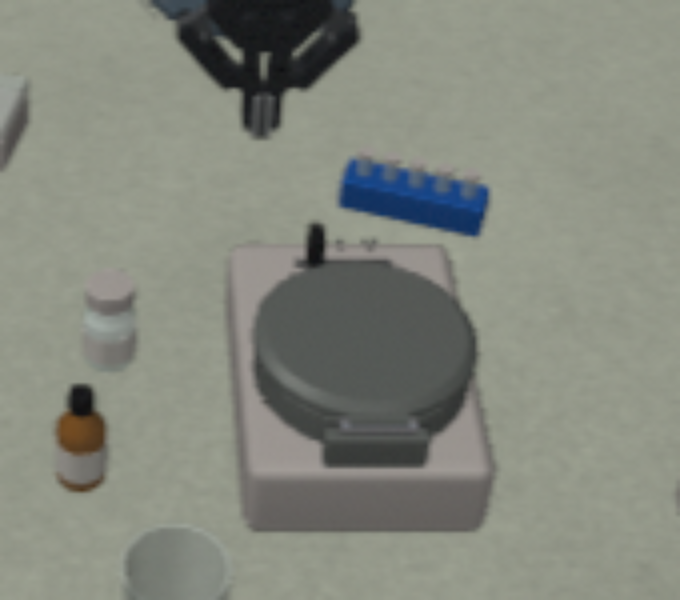

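View pics/t3.png

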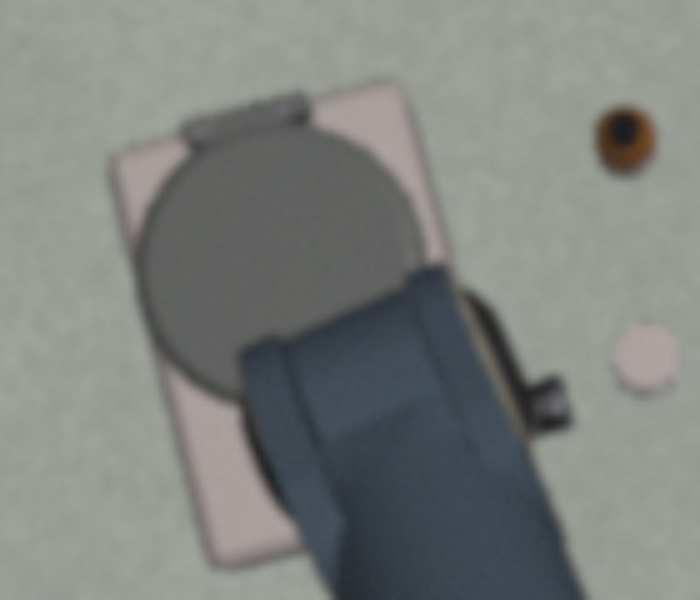

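>>> {"name": "step_arm", "arguments": {"deltas": [[0,0,0,-0.04,0],[0,0,0,-0.075,0],[0,0,0,-0.1,0],[0,0,0,-0.11,0],[0,0,0,-0.11,0]]}}

```text
time: 6.45
tool_pos: [0.501, 0.0857, 0.1592]
tool_rot: [[-0.972, -0.009, 0.234], [-0.234, 0.006, -0.972], [0.008, -1.0, -0.008]]
force: [0.9, -0.5, 0.1]
width: 0.0002
```

>>> {"name": "step_arm", "arguments": {"deltas": [[0,-0.002,0.01,0,0],[0,-0.005,0.02,0,0],[0,-0.007,0.028,0,0],[0,-0.009,0.036,0,0],[0,-0.011,0.044,0,0],[0,-0.0125,0.052,0,0],[0,-0.014,0.06,0,0],[0,-0.0158,0.066,0,0],[0,-0.0165,0.069,0,0],[0,-0.0165,0.069,0,0],[0,-0.0165,0.069,0,0]]}}

```text
time: 7.55
tool_pos: [0.4844, 0.1545, 0.1591]
tool_rot: [[-0.972, -0.01, 0.233], [-0.233, 0.006, -0.972], [0.008, -1.0, -0.008]]
force: [-1.1, -2.2, 2.8]
width: -0.0002
```

```bash
python3 - <<'E'
from h import *
s=manip.observe(); print(s['tool_pos'],s['tool_rot'][:,2],s['force'],s['time'])
c=np.array([.5714,.1728]);y=np.radians(13.5);R=np.array([[np.cos(y),-np.sin(y)],[np.sin(y),np.cos(y)]])
print((s['tool_pos'][:2]-c)@R)
d=cam('scene');im=d['image'][140:290,250:420];cv2.imwrite('pics/s4.png',cv2.resize(im,None,fx=4,fy=4))
E
```

```text
[0.48436896 0.15447539 0.15914412] [ 0.23314184 -0.97241141 -0.00780623] [-1.07411287 -2.23104034  2.7883298 ] 7.55
[-0.08890416  0.00249869]
```

View pics/s4.png

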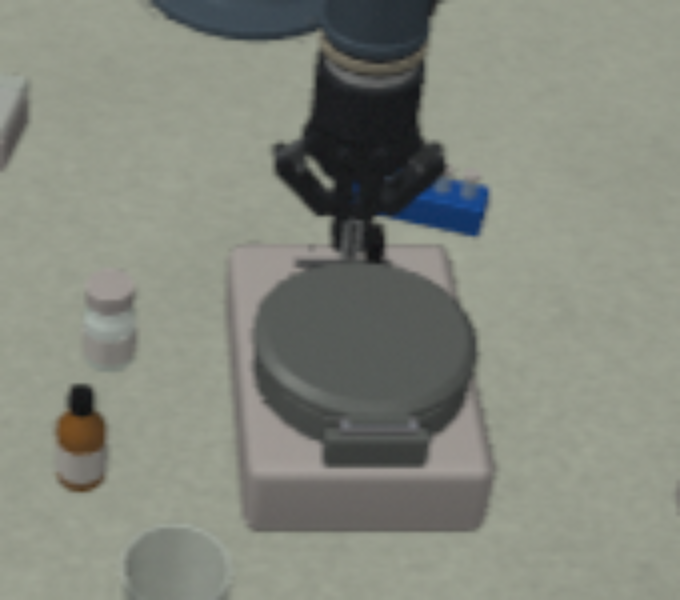

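>>> {"name": "step_arm", "arguments": {"deltas": [[0,0,0,0,0],[0,0.002,-0.01,0,0],[0,0.007,-0.03,0,0],[0,0.009,-0.04,0.03,0],[0,0.009,-0.04,0.08,0],[0,0,-0.08,0.12,0],[0,-0.0,-0.12,0.14,0],[0,0,-0.16,0.14,0],[0,0,-0.16,0.14,0]]}}

```text
time: 8.5
tool_pos: [0.4845, -0.0122, 0.2998]
tool_rot: [[-0.975, -0.008, 0.223], [-0.223, 0.003, -0.975], [0.007, -1.0, -0.005]]
force: [-0.2, 0.3, 1.2]
width: -0.0
```

```bash
python3 - <<'E'
from h import *
s=manip.observe(); print(s['tool_pos'],s['force'],s['time'])
c=np.array([.5714,.1728]);y=np.radians(13.5);R=np.array([[np.cos(y),-np.sin(y)],[np.sin(y),np.cos(y)]])
d=cam('scene');cv2.imwrite('pics/s5.png',d['image'])
im=d['image'][140:290,250:420];cv2.imwrite('pics/s5c.png',cv2.resize(im,None,fx=4,fy=4))
for n in('scene','top'):
    d=d if n=='scene' else cam('top','t5.png')
    L=cloud(d);L[...,:2]=(L[...,:2]-c)@R
    m=(abs(L[...,0]+.09)<.013)&(abs(L[...,1])<.05)&(L[...,2]>.095)&(L[...,2]<.112)
    P=L[m];print(n,len(P),np.median(P,0),P[:,1].min(),P[:,1].max())
    m=(np.hypot(L[...,0]-.027,L[...,1])<.07)&(L[...,2]>.1)&(L[...,2]<.15)
    P=L[m];print(len(P),np.median(P[:,2]),np.polyfit(P[:,0],P[:,2],1))
E
```

```text
[ 0.48453991 -0.0121616   0.29982044] [-0.20483311  0.34768219  1.22042682] 8.5
scene 30 [-0.08460708  0.01887395  0.10566202] 0.013441947412800637 0.025327644996948426
1371 0.11877338236356098 [-0.0006496   0.11878558]
top 39 [-0.08988192  0.02164517  0.10647816] 0.016491355611124307 0.02822826207199915
2208 0.11773230860122912 [0.00178848 0.11761696]
```

View pics/s5c.png

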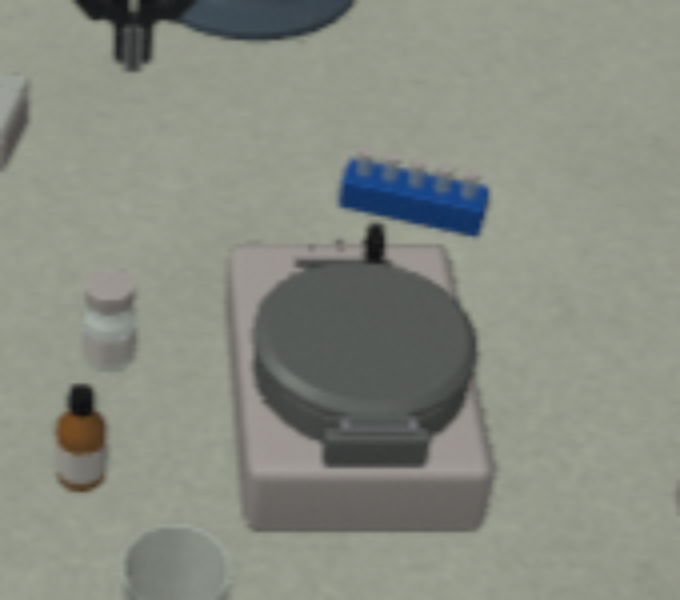

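View pics/t5.png

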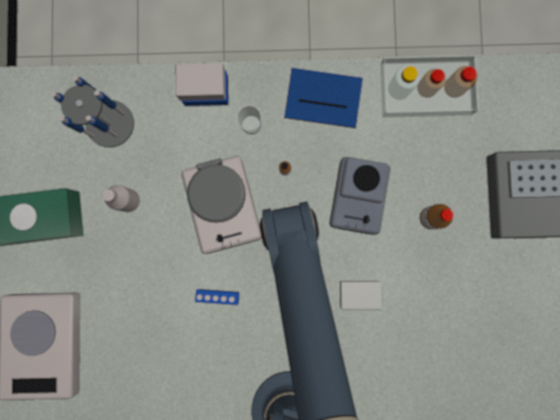

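The lever now stands at the left end of its slot, at pixel (219,238) in the top view. It measures local y = 0.0216 against a nominal 0.022. The lid is flat, the mixer lever is still off at (366,219), and nothing around has moved.

```bash
python3 -c "
from rig import manip
print(manip.hand_in())"
```

```text
the job is handed in; nothing more can be done
None
```

The centrifuge's lid is shut and its lever is at the second stop. I handed the job in at about 8.6 s of the 53 s allowed; `manip.hand_in()` gives no verdict.

With the fingers closed, I pushed the open lid (about 1.0 rad) down from behind, ending with a press of about 25 N. I then pushed the lever from its off side past the first detent, backed off and moved clear.

- **Lid:** its top measured 0.118–0.119 m above the bench with a slope under 0.004 rad, before and after the lever push. The nominal height when shut is 0.118 m.
- **Lever:** its top measured +21.6 mm along the slot in the top camera, against a nominal +22 mm. The scene camera, which sees it at an angle, gave +18.9 mm. In the pictures it stands at the end of the slot.
- **Surroundings:** by eye in the last top view, the mixer's lever is still off and the loose things have not moved. I did not measure their positions afterwards.
- **Robot:** the hand is well clear, with the wrist force close to zero (about 1 N).

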